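# Hold the bend support home against the locating bar

## Robot

A 7-joint arm with a two-finger parallel gripper is mounted at the origin on the work surface. World frame = base frame: x ahead of the robot, y to its left, z up, the work surface at z = 0. Lengths are in m, angles in rad, forces in N, time in s.
With the tool pointing down it reaches from about 0.375 to 0.925 m from the base axis. Payload 3.1 kg.
Tool frame: the origin (TCP) lies at the very end of the fingers, on their centre line; the grasp point (between the pads) lies 19 mm behind it; z points along the fingers, y is the line along which they close (so a half turn about z gives the same grasp; the last joint's range is limited). The gripper opens to 85 mm and grips with 20 to 120 N. Pads are 22 mm wide; open, the fingers measure 114 mm over their backs; the gripper's body (76 mm by 85 mm) begins 54 mm behind the grasp point. The pads swing forward as they close: fully open they stand 13 mm farther back than shut.
Start: joints at [-1.328, 0.383, 0.044, 1.598, -0.018, 1.161, -0.05], TCP at [0.217, 0.613, 0.197] pointing down, gripper open.
Joint ranges: [-2.61, 2.61], [-0.41, 2.15], [-1.48, 1.57], [0, 2.5], [-1.57, 4.71], [0.05, 1.97], [-2.85, 2.85]. Speed limits (rad/s): [2.79, 2.79, 3.14, 3.14, 3.14, 3.14, 3.14].

## Interface

Orientations are given as [roll, pitch, yaw] about the fixed x, y, z axes, in that order (R = Rz(yaw) Ry(pitch) Rx(roll)).
In Python, from cell import get_state, get_image, hand_in, masks_of gives the robot as it stands. The module is installed in compiled form; this text tells all that it offers.
- The arm moves only by the tool drive_tool, never from a script. Its argument "increments" is one flat list of numbers, 7 for each row, row after row: the shift along the tool's x, y, z in mm, then the turn, a rotation vector about the tool's x, y, z in degrees, then the finger opening in mm, from 0 to 85.4. In form: [dx, dy, dz, ax, ay, az, grip, dx, dy, dz, ax, ay, az, grip, ...]. A call has exactly 10 rows; each row is the pose to reach, as a shift and turn from the pose commanded when the call began, along the tool's axes at that moment; what a row does not reach only later rows make up. A row lasts 1/8 s, in which the tool goes at most 62.5 mm and 10.7 degrees, less where a joint would pass 70% of its speed; a pose out of reach is approached as far as the arm can. A call with a gripper value outside its range is refused whole. The fingers move at their own pace and stop on an object; "grip_force" is the grip in N (left out, the last holds). Time passes only in rows, so rows that repeat a pose let the fingers close, or fill a call up. It gives the time, the measured TCP pose, the force, the opening and the grip force at its end, in the units of the state.
- get_state(): the state, without advancing time (a new reading comes with each control period).
- get_image(name): name is "scene" or "top"; returns a dict with "image" (480x640x3 uint8, red, green, blue), "depth" (480x640 float32, m along the optical axis (not along the pixel's ray), 0 where there is no reading), "camera_matrix" (3x3 intrinsics, pixels), "eye" and "rotation" of the camera in the world. Camera axes: x right, y up, looking along -z (the intrinsics and any distortion apply to the point x, -y, -z); pixel columns grow to the right and rows downward; lengths in m; the calibration is good to about 2 mm. A picture is of the moment at which its call begins.
- hand_in(): hands the job in; it is judged then, once.
Trained networks look in a picture, given as the dict that the camera call returned (one of the last four; its "shot" number tells which), for a name from the list of things; names that differ only in an ending like _2 or _b are one class to them, and where a whole thing is asked for, a point or a joint stands for the part that bears it (a point fixed in the world has none). Each returns a list of dicts, best first, with "p" (0 to 1); they miss things now and then, are a little off and sometimes report something else, mostly with a low value. They report only what shows in the picture. A call takes as long as a camera call. They do not tell look-alikes from the thing itself.
- masks_of(picture, label): "pixels" (480x640 bool, what is visible of it) and "location" ([column, row] in pixels, amid what is visible of it).
The state is a dict: "time": time; "joint_pos": joint angles; "dq": joint speeds; "tau": joint torques, N m; "eef_pos": TCP position; "tool_rot": TCP orientation; "ft_force": force on the tool from outside, world axes, zero at the start; "moment": the same for the moment, N m; "width": opening from 0.0 (shut) to 1.0 (fully open); "finger_force": force on a finger pad.
Only numpy, scipy, OpenCV 4.12 (cv2) and the standard library are available. Lean on these libraries where they do the work, as an engineer would, in place of code of your own. Each camera call takes 0.05 s, during which the arm holds its last target. There are 200 camera calls.

## Task

Lift the blue three-point-bend support out of the white kit tray, stand it flat on the aluminium test platform and slide it home into the corner, its long edge flush along the black locating bar and its end up against the brass stop block. Finish while holding it there with one steady diagonal push, back against the bar and down on the plate at once (about 10 N each way, never a hard shove), so that a colleague can do up the thumbscrews: do not let go of it. Leave the probes and everything else on the bench where they are.

Things in the scene. Friction and masses are not known exactly. Their poses are not given: they have to be found in the camera images.
- bend_support: loose, 0.3 kg: blue base plate 60 (x) x 110 (y) x 12 mm; on it two aluminium uprights 40 (x) x 10 mm (y) centred at y = -25 and +25 mm, 12 to 57 mm above the underside, each topped by a 10 mm rod (top 62 mm). Grip from above across their outer faces, 60 mm apart along y, 33 to 55 mm above the underside. Origin: centre of underside, z up. Same after half a turn. Starts in the large half of the tray
- platform_plate: fixed aluminium top plate, 170 x 170 x 12 mm, of the test platform, on four posts in a steel drip tray (300 x 270 mm, 30 mm high). Origin: centre of its upper face, 85 mm above the bench; z up, x towards the locating bar, y along the bar towards the stop block. With the support home, the support's origin is at x = 28, y = 7, z = 0 mm here, x axes parallel. Smooth: friction about 0.2
- locating_bar: fixed black bar along the plate's rear edge, 170 mm long (y), 14 mm thick, 22 mm high. Origin: middle of the foot of its front face, which the support is pushed against, at x = 58, y = 0, z = 0 mm of the plate; x is the push direction (away from the plate's middle), y along the bar towards the stop block, z up
- stop_block: fixed brass block on the plate in front of the bar's end, 34 (x) x 16 (y) mm, 11 mm high. Origin: middle of the foot of the face that the support's end comes up against, at x = 30, y = 62, z = 0 mm of the plate; axes as the plate's, so y points away from the support
- kit_tray: fixed white tray, 240 (x) x 300 (y) mm, walls 4 mm thick and 25 mm high, floor 4 mm thick. A 23 mm high partition at y = +64 mm divides the large compartment (bend support) from the small one (two probes). Origin: centre of its underside, on the bench
- clamp_rail: fixed aluminium rail along the plate's front edge, 14 mm thick, 150 mm long, 14 mm high (x = -84 to -70 mm of the plate), with two thumbscrews, backed off, whose tips reach x = -62 mm at y = -35 and +35 mm of the plate. Origin: centre of its underside; axes as the plate's
- ball_probe: ball-ended steel probe, 110 mm long, 14 mm high, lying along its x in the small compartment of the kit tray; origin on its underside; leave it
- cylinder_probe: aluminium cylinder probe, 96 mm long, 16 mm high, lying along its x in the small compartment of the kit tray; origin on its underside; leave it
- check_weight: brass 500 g check weight, 48 mm across, 66 mm high, standing on the bench; origin centre of its underside; leave it
- sample_jar: clear jar with a blue cap, 68 mm across, 85 mm high, on the bench; origin centre of its underside; leave it
- wash_bottle: white bottle with a red cap, 66 mm across, 170 mm high, on the bench; origin centre of its underside; leave it
- mouse: black computer mouse, 105 x 58 mm, 30 mm high, on a blue mat at the right; origin centre of its underside; leave it
- hex_driver: orange-handled driver, 170 mm long, lying on the bench at the left; origin below its middle; leave it
There are look-alikes about, which are no part of the job. Of the things that look like the bend_support, the smallest one is meant.

How it is judged:
By the outcome, as a careful person would: the job done as asked, in the order asked, and still so for the second after the job is handed in, while the arm keeps its last pose, push and grip.
It also fails if it takes over 48 s, if anything falls off the work surface, if the arm or the gripper's body presses on something with over 40 N, if the wrist force passes 120 N, or if a joint passes its speed limit or range.

## Working session

There is one attempt and no reset: what is moved stays moved. The work goes in short steps, Python scripts to look and compute and a tool call to move; the robot and the scene stay as the last step left them, time stands still between calls to the robot, and variables do not carry over. Pictures are saved under pics/ and viewed, at most 10 in all, crops included, and the job is handed in when it is done.

Besides the shell and the picture viewer there is one more tool, called after "Request:" as name(argument=value, ...) on one line, values as JSON. drive_tool: Moves the arm, as the interface text tells. Its arguments: {"type":"object","properties":{"increments":{"type":"array"},"grip_force":{"type":"number"}},"required":["increments"]}

```bash
mkdir -p pics
cat > h.py <<'E'
import numpy as np, cv2, pickle
from cell import get_state, get_image, hand_in, masks_of
def world(p):
    K=p["camera_matrix"];d=p["depth"];v,u=np.mgrid[0:480,0:640]
    c=np.stack([(u-K[0,2])/K[0,0]*d,-(v-K[1,2])/K[1,1]*d,-d],-1)
    w=c@np.array(p["rotation"]).T+np.array(p["eye"]); w[d==0]=np.nan; return w
def save(p,n,crop=None,s=1):
    im=p["image"][...,::-1]
    if crop: a,b,c,d=crop; im=im[b:d,a:c]
    cv2.imwrite("pics/"+n,cv2.resize(im,None,fx=s,fy=s,interpolation=cv2.INTER_CUBIC))
E
python3 - <<'E'
from h import *
ps={n:get_image(n) for n in("scene","top")}
for n,p in ps.items():
    save(p,n+"0.png"); w=world(p)
    print(n,p["eye"],[k for k in p])
    for l in("bend_support","platform_plate","locating_bar","stop_block","kit_tray","clamp_rail"):
        for m in masks_of(p,l):
            q=w[m["pixels"]]; q=q[~np.isnan(q[:,0])]
            print(l,round(m["p"],2),np.round(m["location"]),m["pixels"].sum(),np.round(np.median(q,0),3),np.round(np.percentile(q,2,0),3),np.round(np.percentile(q,98,0),3))
pickle.dump(ps,open("p0.pkl","wb"))
print({k:np.round(v,3) for k,v in get_state().items()})
E
```

```text
Traceback (most recent call last):
  File "h.py", line 6, in world
    w=c@np.array(p["rotation"]).T+np.array(p["eye"]); w[d==0]=np.nan; return w
      ~~~~~~~~~~~~~~~~~~~~~~~~~~~^~~~~~~~~~~~~~~~~~~
ValueError: operands could not be broadcast together with shapes (480,640) (3,)
```

View pics/scene0.png

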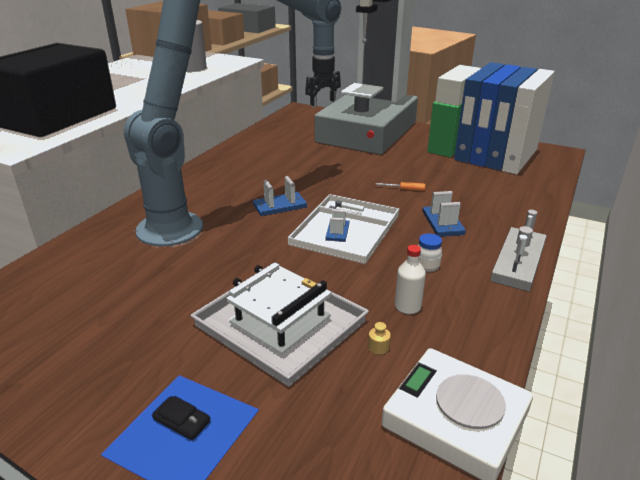

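The scene shows three blue supports: in the tray (338,228), left of the tray (280,200), right of it (443,215). The one in the tray looks smallest.

```bash
sed -i 's/np.array(p\["rotation"\]).T/Rm(p["rotation"]).T/' h.py
cat >> h.py <<'E'
from scipy.spatial.transform import Rotation as R
def Rm(r):
    r=np.array(r,float)
    return r if r.shape==(3,3) else R.from_euler("xyz",r).as_matrix() if r.size==3 else R.from_quat(r).as_matrix()
E
cat > look.py <<'E'
from h import *
ps={n:get_image(n) for n in("scene","top")}
for n,p in ps.items():
    save(p,n+"1.png"); w=world(p)
    print(n,p["eye"],p["rotation"],[k for k in p])
    for l in("bend_support","platform_plate","locating_bar","stop_block","kit_tray","clamp_rail"):
        for m in masks_of(p,l):
            q=w[m["pixels"]]; q=q[~np.isnan(q[:,0])]
            print(l,round(m["p"],2),np.round(m["location"]),m["pixels"].sum(),np.round(np.median(q,0),3),np.round(np.percentile(q,2,0),3),np.round(np.percentile(q,98,0),3))
pickle.dump(ps,open("p0.pkl","wb"))
print({k:np.round(v,3) for k,v in get_state().items()})
E
python3 look.py
```

```text
scene [ 1.05860427 -1.06970306  0.85079943] [1.00629109 0.00339894 0.47834373] ['image', 'depth', 'camera_matrix', 'eye', 'rotation', 'shot']
bend_support 0.91 [335. 227.] 606 [0.476 0.184 0.027] [0.433 0.153 0.006] [0.508 0.257 0.068]
bend_support 0.87 [279. 202.] 1051 [0.234 0.264 0.021] [0.162 0.2   0.005] [0.301 0.336 0.091]
bend_support 0.84 [442. 212.] 1372 [0.739 0.384 0.029] [0.666 0.332 0.002] [0.803 0.473 0.092]
platform_plate 0.89 [277. 296.] 4166 [ 0.527 -0.238  0.088] [ 0.429 -0.321  0.077] [ 0.616 -0.143  0.11 ]
platform_plate 0.54 [429. 253.] 767 [0.769 0.144 0.063] [0.735 0.129 0.006] [0.794 0.196 0.09 ]
locating_bar 0.83 [300. 304.] 710 [ 0.591 -0.249  0.105] [ 0.568 -0.323  0.087] [ 0.613 -0.161  0.111]
stop_block 0.47 [307. 282.] 73 [ 0.571 -0.169  0.097] [ 0.555 -0.177  0.09 ] [ 0.586 -0.157  0.101]
kit_tray 0.81 [350. 232.] 3900 [0.504 0.223 0.008] [0.362 0.087 0.002] [0.603 0.392 0.028]
clamp_rail 0.65 [254. 279.] 532 [ 0.448 -0.215  0.098] [ 0.384 -0.28   0.035] [ 0.471 -0.139  0.104]
clamp_rail 0.51 [431. 254.] 711 [0.77  0.143 0.063] [0.738 0.13  0.009] [0.79
[... 1046 characters left out ...]
[126. 205.] 282 [0.567 0.581 0.023] [0.465 0.551 0.012] [0.61  0.601 0.029]
clamp_rail 0.68 [411. 253.] 424 [ 0.448 -0.211  0.098] [ 0.415 -0.275  0.074] [ 0.47  -0.139  0.104]
{'time': np.float64(0.8), 'joint_pos': array([-1.328,  0.383,  0.044,  1.598, -0.018,  1.161, -0.05 ]), 'dq': array([ 0.003,  0.   ,  0.   , -0.001,  0.001, -0.   , -0.   ]), 'tau': array([ 0.0000e+00, -4.3339e+01,  1.0230e+00, -2.4990e+01,  1.1000e-02,
        2.0000e-03, -0.0000e+00]), 'eef_pos': array([0.217, 0.613, 0.197]), 'tool_rot': array([ 3.142, -0.   ,  2.801]), 'ft_force': array([-0.168,  0.254, -0.006]), 'moment': array([-0.04 , -0.002, -0.041]), 'finger_force': np.float64(0.0), 'width': np.float64(1.001)}
```

View pics/top1.png

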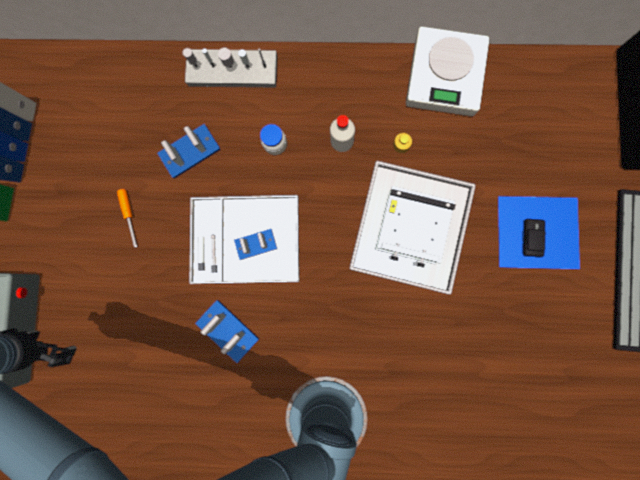

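Top view: the candidates are (188,150), (227,330) and, in the tray, (256,244). The tray one is clearly the smallest (840 px against about 1900), and it is the one in the tray. I'll confirm that in a crop and measure the poses.

```bash
cat > meas.py <<'E'
from h import *
ps=pickle.load(open("p0.pkl","rb"))
a=ps["top"];save(a,"crop1.png",(130,110,330,370),2.2)
def rect(q,t):
    if len(q)<5: print(t,"few");return
    r=cv2.minAreaRect((q[:,:2]*1000).astype(np.float32)); print(t,len(q),np.round(r[0],1),np.round(r[1],1),round(r[2],1),"z",np.round(np.median(q[:,2]),4))
for n,p in ps.items():
    w=world(p); ok=~np.isnan(w[...,0]); x,y,z=np.moveaxis(w,-1,0)
    im=p["image"].astype(int); blue=(im[...,2]>im[...,0]+50)
    box=ok&(x>.38)&(x<.58)&(y>.12)&(y<.29)
    rect(w[box&blue&(z>.008)&(z<.026)],n+" base")
    rod=w[box&(z>.058)&(z<.075)]; 
    c=rod[:,:2]; d=(c-c.mean(0)); _,_,V=np.linalg.svd(d,full_matrices=False); s=d@V[0]
    print(n,"rods",c[s>0].mean(0).round(4),c[s<0].mean(0).round(4),np.degrees(np.arctan2(V[0,1],V[0,0])).round(1),rod[:,2].max())
    fl=box&~blue&(z<.012)&(z>-.003); print("floor z",np.median(z[fl]).round(4))
    pb=ok&(x>.36)&(x<.68)&(y>-.36)&(y<-.08)
    bright=im.min(-1)>110
    rect(w[pb&bright&(abs(z-.085)<.006)],n+" plate")
    bar=pb&(im.max(-1)<70)&(abs(z-.107)<.004)&(x>.54); rect(w[bar],n+" bartop")
    st=pb&(im[...,0]>im[...,2]+60)&(z>.085)&(z<.105); rect(w[st],n+" stop")
E
python3 meas.py
```

```text
scene base 166 [469.7 204.8] [ 59.5 106.3] 17.7 z 0.0181
scene rods [0.4778 0.1835] [0.4617 0.2314] -70.8 0.07128913728790487
floor z 0.0064
scene plate 2666 [ 521.6 -226.5] [174.9 184.4] 77.9 z 0.0868
scene bartop 295 [ 590.6 -242.2] [170.9  15.3] 77.2 z 0.1079
scene stop 65 [ 571.7 -164. ] [19.9 34.5] 77.0 z 0.0974
top base 618 [469.1 210.1] [ 60.3 109.9] 18.1 z 0.0159
top rods [0.476  0.1849] [0.4611 0.2324] -72.7 0.07247791379196356
floor z 0.0038
top plate 3276 [ 515.2 -224. ] [170.1 192.6] 77.2 z 0.0848
top bartop 196 [ 586.7 -238.6] [162.4  12.2] 77.3 z 0.1069
top stop 66 [ 570.  -163.7] [13.8 32.6] 77.1 z 0.0964
```

View pics/crop1.png

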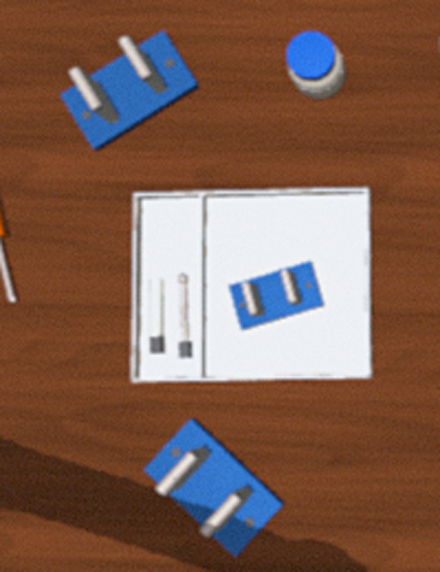

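The crop confirms it: the tray support at (278,296) in the crop is the smallest, and its base measures 60 x 110 mm. The other two are about 1.4 times larger. I'm going above it now.

Request:
drive_tool(increments=[-42,-33,0,0,0,-5,85,-84,-66,0,0,0,-10,85,-126,-99,0,0,0,-15,85,-168,-132,0,0,0,-20,85,-210,-165,0,0,0,-25,85,-252,-198,0,0,0,-30,85,-294,-231,0,0,0,-35,85,-336,-264,0,0,0,-37.5,85,-372.6,-297,0,0,0,-37.5,85,-372.6,-297,0,0,0,-37.5,85], grip_force=40)

```text
time: 2.05
eef_pos: [0.4718, 0.2026, 0.1978]
tool_rot: [-3.14, 0.001, -2.838]
ft_force: [0.1, 0.7, -0.6]
width: 0.994
finger_force: 0.0
```

Request:
drive_tool(increments=[0,0,20,0,0,0,85,0,0,45,0,0,0,85,0,0,70,0,0,0,85,0,0,90,0,0,0,85,0,0,100,0,0,0,85,0,0,105,0,0,0,85,0,0,105,0,0,0,85,0,0,105,0,0,0,85,0,0,105,0,0,0,85,0,0,105,0,0,0,85])

```text
time: 3.3
eef_pos: [0.4694, 0.2083, 0.0928]
tool_rot: [3.141, 0.001, -2.828]
ft_force: [-0.6, -0.1, 0.0]
width: 0.997
finger_force: 0.0
```

Run:
```python
from h import *
p=get_image("top");q=get_image("scene");save(q,"s2.png",(270,150,420,260),5)
print(get_state()["eef_pos"],get_state()["tool_rot"])
```

```text
[0.46927553 0.20820735 0.09256147] [ 3.14148593e+00  3.13052366e-04 -2.82793694e+00]
```

View pics/s2.png

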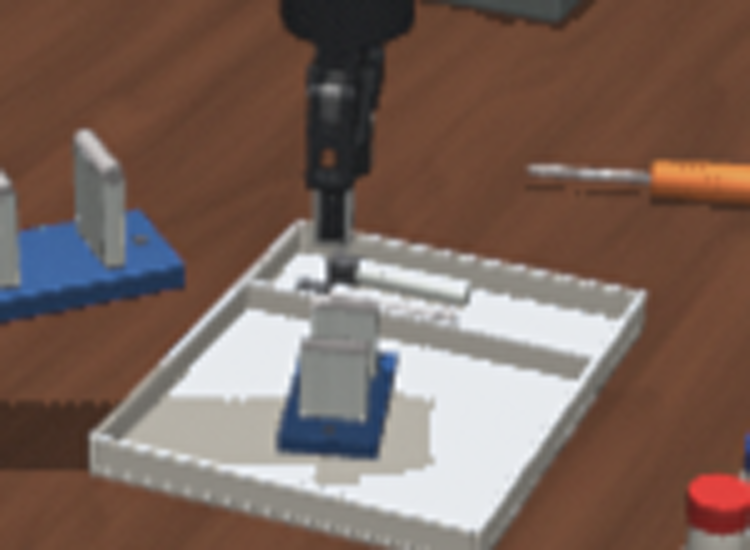

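The crop shows the open gripper at (335,200), lined up above the uprights at (340,340). I'm descending and gripping.

Request:
drive_tool(increments=[0,0,15,0,0,0,85,0,0,35,0,0,0,85,0,0,52,0,0,0,85,0,0,63,0,0,0,85,0,0,68,0,0,0,85,0,0,68,0,0,0,85,0,0,68,0,0,0,75,0,0,68,0,0,0,65,0,0,68,0,0,0,50,0,0,68,0,0,0,50], grip_force=50)

```text
time: 4.65
eef_pos: [0.4715, 0.2092, 0.0287]
tool_rot: [3.14, 0.003, -2.828]
ft_force: [-5.6, -3.7, 23.3]
width: 0.584
finger_force: 11.3
```

Request:
drive_tool(increments=[0,0,0,0,0,0,50,0,0,0,0,0,0,50,0,0,0,0,0,0,50,0,0,-8,0,0,0,50,0,0,-20,0,0,0,50,0,0,-35,0,0,0,50,0,0,-50,0,0,0,50,0,0,-60,0,0,0,50,0,0,-60,0,0,0,50,0,0,-60,0,0,0,50], grip_force=50)

```text
time: 5.9
eef_pos: [0.4687, 0.208, 0.084]
tool_rot: [-3.141, -0.001, -2.828]
ft_force: [0.1, 0.8, 0.8]
width: 0.582
finger_force: 0.0
```

The grip missed: the opening went to 50 mm with no finger force. I'm taking another look.

```bash
sed -i 's/"1.png"/"3.png"/' look.py; python3 look.py | grep -E "bend|top|scene"; sed -i 's/"crop1.png",(130,110,330,370),2.2/"crop3.png",(200,190,300,280),6/' meas.py; python3 meas.py|grep -E "base|rods"
python3 - <<'E'
from h import *
q=pickle.load(open("p0.pkl","rb")); A=cv2.resize(q["scene"]["image"][160:260,280:410],None,fx=5,fy=5); B=cv2.resize(q["top"]["image"][185:285,190:320],None,fx=5,fy=5)
cv2.imwrite("pics/c3.png",cv2.resize(np.vstack([A,B])[...,::-1],(390,600)))
E
```

```text
scene [ 1.05860427 -1.06970306  0.85079943] [1.00629109 0.00339894 0.47834373] ['image', 'depth', 'camera_matrix', 'eye', 'rotation', 'shot']
bend_support 0.71 [442. 213.] 1284 [0.739 0.384 0.033] [0.665 0.332 0.005] [0.799 0.454 0.091]
bend_support 0.69 [281. 201.] 1088 [0.231 0.265 0.021] [0.158 0.199 0.002] [0.3   0.346 0.09 ]
bend_support 0.62 [336. 226.] 612 [0.476 0.183 0.027] [0.429 0.151 0.006] [0.506 0.263 0.068]
top [ 0.37187353 -0.02514424  1.27895815] [ 0.10567909  0.02454994 -1.54680082] ['image', 'depth', 'camera_matrix', 'eye', 'rotation', 'shot']
bend_support 0.73 [187. 152.] 1818 [0.729 0.41  0.018] [0.666 0.335 0.003] [0.796 0.485 0.09 ]
bend_support 0.69 [262. 248.] 423 [0.459 0.192 0.016] [0.431 0.154 0.01 ] [0.497 0.241 0.066]
bend_support 0.51 [201. 322.] 43 [0.247 0.353 0.017] [ 0.237  0.174 -0.002] [0.307 0.364 0.603]
bend_support 0.44 [411. 252.] 401 [ 0.447 -0.214  0.098] [ 0.415 -0.276  0.08 ] [ 0.467 -0.144  0.104]
stop_block 0.6 [394. 208.] 83 [ 0.57  -0.164  0.096] [ 0.554 -0.175  0.089] [ 0.585 -0.155  0.099]
scene base 117 [470.3 203.8] [ 58.  110.3] 18.0 z 0.0183
scene rods [0.4786 0.1829] [0.4618 0.2292] -69.3 0.07150168441684734
top base 311 [468.5 204.8] [55.6 98.4] 20.5 z 0.0155
top rods [0.4447 0.2262] [0.4671 0.1803] 116.8 0.0714575671260329
```

View pics/c3.png

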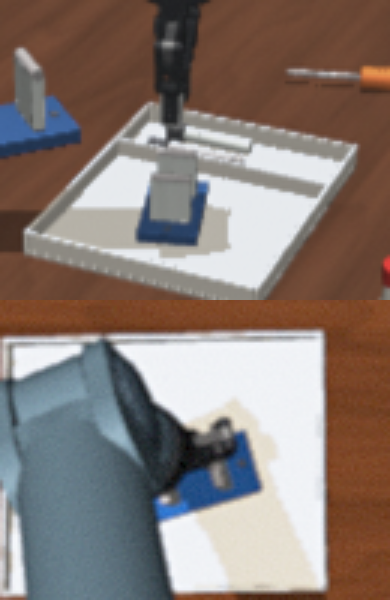

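Run:
```python
from h import *
ps=pickle.load(open("p0.pkl","rb"));s=get_state();print(s["eef_pos"],s["width"])
M=R.from_euler("xyz",s["tool_rot"]).as_matrix()
for n,p in ps.items():
    w=world(p);t=(w-s["eef_pos"])@M; z=w[...,2]
    m=(np.linalg.norm(t[...,:2],axis=-1)<.09)&(z>.078)&(z<.17)
    q=t[m]*1000
    for a in range(-100,20,10):
        k=q[(q[:,2]>=a)&(q[:,2]<a+10)]
        if len(k)>2: print(n,a,len(k),"x",k[:,0].min().round(),k[:,0].max().round(),"y",np.sort(k[:,1])[::max(1,len(k)//10)].round())
```

```text
[0.46917491 0.20815309 0.0843691 ] 0.588164222599722
scene -90 8 x -13.0 -1.0 y [-53. -51. -48. -33. -31.  30.  32.  34.]
scene -80 17 x -10.0 7.0 y [-41. -41. -41. -41. -40. -39. -39. -39. -37. -37. -35. -34. -32. -30.
  25.  28.  32.]
scene -70 36 x -10.0 12.0 y [-43. -41. -40. -38. -37. -35. -31. -30. -28.  19.  27.  32.]
scene -60 27 x -10.0 11.0 y [-44. -41. -39. -38. -37. -36. -35. -34. -32. -30. -29.  19.  25.  28.]
scene -50 26 x -10.0 11.0 y [-38. -36. -34. -33. -32. -31. -30. -29. -28. -27. -23.  25.  27.]
top -90 5 x 7.0 13.0 y [-54. -39. -39. -38. -37.]
top -80 3 x 7.0 14.0 y [-40. -35. -30.]
top -60 3 x 5.0 11.0 y [-39. -39. -26.]
```

Run:
```python
from h import *
ps=pickle.load(open("p0.pkl","rb"));s=get_state()
M=R.from_euler("xyz",s["tool_rot"]).as_matrix()
p=ps["scene"];w=world(p);t=(w-s["eef_pos"])@M*1000
m=(np.linalg.norm(t[...,:2],axis=-1)<80)&(w[...,2]>.03)
q=t[m]
for a in range(-190,50,10):
    k=q[(q[:,2]>=a)&(q[:,2]<a+10)]
    if len(k)>2: print(a,len(k),"x",np.percentile(k[:,0],[3,97]).round(),"y",np.percentile(k[:,1],[3,50,97]).round())
K=p["camera_matrix"]
for off in(0,-40,-73,-110):
    X=s["eef_pos"]+M@[0,0,off/1000]; c=Rm(p["rotation"]).T@(X-p["eye"]); print(off,K[0,0]*c[0]/-c[2]+K[0,2],K[1,2]-K[1,1]*c[1]/-c[2])
# column of image/depth along finger
for r in range(180,232,3): print(r,p["image"][r,338],p["depth"][r,338].round(3),(t[r,338]).round())
```

```text
-190 84 x [-36.  33.] y [-40. -30.  -7.]
-180 96 x [-35.  33.] y [-40. -32.  -7.]
-170 60 x [-33.  27.] y [-42. -33. -12.]
-160 30 x [-10.   9.] y [-41. -36. -25.]
-150 82 x [-18.  19.] y [-66. -37.  14.]
-140 77 x [-19.  18.] y [-71. -37.  15.]
-130 46 x [-16.  14.] y [-68. -62. -19.]
-120 41 x [-17.  11.] y [-66. -60.  14.]
-110 29 x [-16.  10.] y [-61. -30.  24.]
-100 36 x [-12.  13.] y [-60. -52. -28.]
-90 23 x [-13.   8.] y [-56. -48.  33.]
-80 17 x [-10.   7.] y [-41. -37.  30.]
-70 36 x [-10.  11.] y [-42. -32.  33.]
-60 27 x [-10.  11.] y [-42. -35.  28.]
-50 26 x [-10.  10.] y [-37. -30.  28.]
10 63 x [-19.  19.] y [-33. -18.  28.]
20 83 x [-20.  18.] y [-33.  14.  27.]
30 78 x [-20.  19.] y [-33. -21.  25.]
40 51 x [-20.  18.] y [-32. -28.  29.]
0 337.67348027218077 208.93411658323186
-40 337.94002468255803 196.74586575021922
-73 338.16543428806534 186.4385822164718
-110 338.42431735366586 174.60066096540595
180 [30 32 33] 1.478 [  -7.  -63. -124.]
183 [30 31 33] 1.489 [  -6.  -58. -112.]
186 [31 31 32] 1.526 [ -3. -29. -89.]
189 [40 42 43] 1.505 [ -6. -51. -91.]
192 [33 33 35] 1.522 [ -5. -41. -76.]
195 [36 36 39] 1.53 [ -5. -38. -65.]
198 [37 38 39] 1.537 [ -5. -37. -55.]
201 [71 71 71] 1.548 [ -4. -32. -43.]
204 [51 52 53] 1.773 [ 19. 162.  71.]
207 [220 225 231] 1.775 [ 18. 158.  80.]
210 [149 145 144] 1.631 [ 2. 27. 19.]
213 [131 133 130] 1.633 [ 2. 24. 27.]
216 [134 137 133] 1.638 [ 1. 25. 38.]
219 [135 131 131] 1.584 [ -5. -27.  18.]
222 [133 137 133] 1.589 [ -5. -27.  28.]
225 [135 137 134] 1.591 [ -6. -30.  37.]
228 [134 137 133] 1.595 [ -6. -31.  46.]
231 [135 138 134] 1.607 [ -5. -26.  59.]
```

Depth and the earlier contact both put the real fingertips about 40 mm behind the reported TCP, so they only touched the rod tops. The support has not moved. I'm opening and descending 97 mm, which puts the tips about 25 mm above the underside.

Request:
drive_tool(increments=[0,0,0,0,0,0,85,0,0,0,0,0,0,85,0,0,0,0,0,0,85,0,0,15,0,0,0,85,0,0,35,0,0,0,85,0,0,55,0,0,0,85,0,0,72,0,0,0,85,0,0,85,0,0,0,85,0,0,94,0,0,0,85,0,0,97,0,0,0,85])

```text
time: 7.85
eef_pos: [0.469, 0.2081, -0.0132]
tool_rot: [-3.141, -0.001, -2.828]
ft_force: [-0.5, -0.1, -0.2]
width: 0.997
finger_force: 0.0
```

Request:
drive_tool(increments=[0,0,0,0,0,0,85,0,0,0,0,0,0,72,0,0,0,0,0,0,64,0,0,0,0,0,0,55,0,0,0,0,0,0,50,0,0,0,0,0,0,50,0,0,0,0,0,0,50,0,0,0,0,0,0,50,0,0,0,0,0,0,50,0,0,0,0,0,0,50], grip_force=60)

```text
time: 9.1
eef_pos: [0.4699, 0.2087, -0.0119]
tool_rot: [3.141, 0.001, -2.828]
ft_force: [-0.8, -0.4, 6.0]
width: 0.697
finger_force: 65.9
```

Gripped at 59.5 mm with 66 N. I'm lifting it, then carrying it over.

Request:
drive_tool(increments=[0,0,-5,0,0,0,50,0,0,-18,0,0,0,50,0,0,-40,0,0,0,50,0,0,-65,0,0,0,50,0,0,-90,0,0,0,50,0,0,-115,0,0,0,50,0,0,-140,0,0,0,50,0,0,-158,0,0,0,50,0,0,-167,0,0,0,50,0,0,-170,0,0,0,50])

```text
time: 10.35
eef_pos: [0.4689, 0.208, 0.1576]
tool_rot: [3.141, 0.0, -2.828]
ft_force: [-0.2, 0.7, -3.4]
width: 0.695
finger_force: 65.4
```

Request:
drive_tool(increments=[2,-12,0,0,0,2,50,7,-45,0,0,0,4,50,16,-100,0,0,0,8,50,25,-160,0,0,0,12,50,35,-222,0,0,0,16,50,45,-285,0,0,0,20,50,54,-345,0,0,0,24,50,62,-398,0,0,0,28,50,67,-430,0,0,0,30,50,69,-443,0,0,0,30.8,50])

```text
time: 11.6
eef_pos: [0.5374, -0.2402, 0.1571]
tool_rot: [-3.139, -0.002, 2.909]
ft_force: [-0.4, 1.2, -2.5]
width: 0.694
finger_force: 65.5
```

Request:
drive_tool(increments=[0,0,0,0,0,0,50,0,0,0,0,0,0,50,0,0,0,0,0,0,50,0,0,10,0,0,0,50,0,0,20,0,0,0,50,0,0,30,0,0,0,50,0,0,37,0,0,0,50,0,0,40,0,0,0,50,0,0,40,0,0,0,50,0,0,40,0,0,0,50])

```text
time: 12.85
eef_pos: [0.5406, -0.2347, 0.1178]
tool_rot: [-3.141, 0.001, 2.918]
ft_force: [-0.2, -0.2, -3.9]
width: 0.692
finger_force: 65.5
```

```bash
cat > chk.py <<'E'
from h import *
import sys
s=get_state();print(np.round(s["eef_pos"]*1000,1),np.degrees(s["tool_rot"]).round(2),s["ft_force"].round(1),s["moment"].round(2),s["width"],s["time"])
A=[]
for n in("scene","top"):
    p=get_image(n);w=world(p);im=p["image"].astype(int);ok=~np.isnan(w[...,0])
    c,si=.9751,-.2215; d=w*1000-[525.5,-225.8,85]
    px=d[...,0]*c+d[...,1]*si; py=-d[...,0]*si+d[...,1]*c; pz=d[...,2]
    m=ok&(im[...,2]>im[...,0]+40)&(abs(px)<85)&(abs(py)<90)&(pz>-6)&(pz<120)
    top=np.percentile(pz[m],80) if m.sum() else 0
    r=cv2.minAreaRect(np.stack([px[m],py[m]],-1).astype(np.float32)); print(n,m.sum(),"plate frame",np.round(r[0],1),np.round(r[1],1),round(r[2],1),"z",np.percentile(pz[m],[5,50,95]).round(1))
    a=(195,235,375,385) if n=="scene" else (340,150,490,300)
    A.append(cv2.resize(p["image"][a[1]:a[3],a[0]:a[2]],(480,400) if n=="scene" else (320,320),interpolation=cv2.INTER_CUBIC))
A[1]=cv2.copyMakeBorder(A[1],0,80,0,0,cv2.BORDER_CONSTANT)
cv2.imwrite("pics/"+sys.argv[1],np.hstack(A)[...,::-1])
E
python3 chk.py k1.png
```

```text
[ 540.6 -234.7  117.8] [-1.7999e+02  5.0000e-02  1.6717e+02] [-0.2 -0.2 -3.9] [-0.02 -0.02  0.02] 0.6924573133578147 12.85
scene 499 plate frame [17.9 -6.9] [109.6  61.4] 89.9 z [56.9 62.  64.6]
top 121 plate frame [ 3.  32.6] [33.3 31.8] 88.8 z [55.3 60.3 63.9]
```

View pics/k1.png

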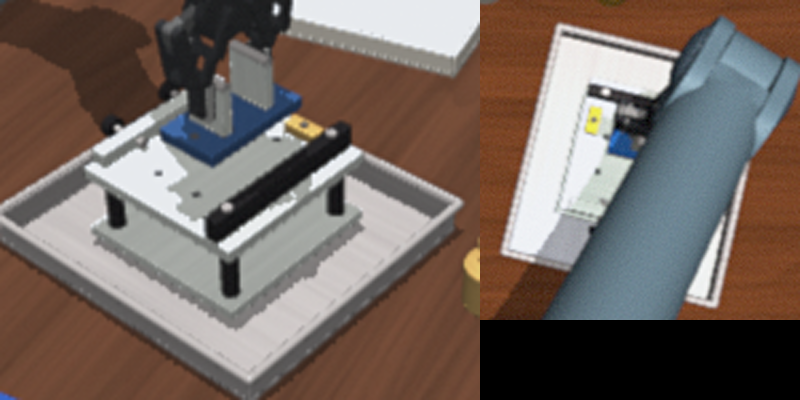

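The support is level and square with the plate, at plate (18,-7), about 48 mm above it. I'm lowering it.

Request:
drive_tool(increments=[0,0,12,0,0,0,50,0,0,24,0,0,0,50,0,0,33,0,0,0,50,0,0,40,0,0,0,50,0,0,44,0,0,0,50,0,0,46,0,0,0,50,0,0,47,0,0,0,50,0,0,48,0,0,0,50,0,0,49,0,0,0,50,0,0,49,0,0,0,50])

```text
time: 14.2
eef_pos: [0.5409, -0.2347, 0.0692]
tool_rot: [3.141, 0.001, 2.918]
ft_force: [-0.8, -0.9, 0.4]
width: 0.697
finger_force: 65.9
```

Request:
drive_tool(increments=[0,2,0.5,0,0,0,50,0,4,0.5,0,0,0,50,0,6,0.5,0,0,0,50,0,7,0.5,0,0,0,50,0,8,0.5,0,0,0,50,0,9,0.5,0,0,0,50,0,10,0.5,0,0,0,50,0,10.5,0.5,0,0,0,50,0,11,0.5,0,0,0,50,0,11,0.5,0,0,0,50])

```text
time: 15.45
eef_pos: [0.544, -0.2247, 0.0692]
tool_rot: [-3.141, 0.003, 2.917]
ft_force: [1.0, -1.1, 4.2]
width: 0.697
finger_force: 66.4
```

Request:
drive_tool(increments=[-2,0,0,0,0,0,50,-4,0,0,0,0,0,50,-5,0,0,0,0,0,50,-6,0,0,0,0,0,50,-6.5,0,0,0,0,0,50,-7,0,0,0,0,0,50,-7.5,0,0,0,0,0,50,-8,0,0,0,0,0,50,-8,0,0,0,0,0,50,-8,0,0,0,0,0,50])

```text
time: 16.7
eef_pos: [0.5511, -0.2256, 0.0691]
tool_rot: [3.141, 0.001, 2.918]
ft_force: [-2.2, 0.3, 7.3]
width: 0.697
finger_force: 66.6
```

```bash
python3 chk.py k2.png
```

```text
[ 551.1 -225.6   69.1] [1.7998e+02 6.0000e-02 1.6719e+02] [-2.2  0.3  7.3] [ 0.03  0.47 -0.04] 0.696873756824484 16.7
scene 339 plate frame [27.4  3.7] [112.1  64.5] 89.6 z [10.5 13.7 16.5]
top 97 plate frame [ 7.8 50.2] [27.9 26.9] 75.9 z [ 7.1 11.8 15.9]
```

Request:
drive_tool(increments=[0,0.5,0,0,0,0,50,0,1,0,0,0,0,50,0,1.3,0,0,0,0,50,0,1.6,0,0,0,0,50,0,2,0,0,0,0,50,0,2.2,0,0,0,0,50,0,2.5,0,0,0,0,50,0,2.5,0,0,0,0,50,0,2.5,0,0,0,0,50,0,2.5,0,0,0,0,50])

```text
time: 18.05
eef_pos: [0.5519, -0.2249, 0.0692]
tool_rot: [-3.14, 0.003, 2.917]
ft_force: [-0.1, -3.2, 6.2]
width: 0.699
finger_force: 66.4
```

Request:
drive_tool(increments=[0,0.3,0,0,0,0,50,0,0.6,0,0,0,0,50,0,0.9,0,0,0,0,50,0,1.2,0,0,0,0,50,0,1.5,0,0,0,0,50,0,1.8,0,0,0,0,50,0,2,0,0,0,0,50,0,2,0,0,0,0,50,0,2,0,0,0,0,50,0,2,0,0,0,0,50])

```text
time: 19.3
eef_pos: [0.5519, -0.2249, 0.0693]
tool_rot: [-3.138, 0.003, 2.916]
ft_force: [-1.1, -4.8, 5.5]
width: 0.696
finger_force: 66.4
```

The end is against the stop: there was no more motion and the force built up. Now towards the bar.

Request:
drive_tool(increments=[-0.5,0,0,0,0,0,50,-1,0,0,0,0,0,50,-1.5,0,0,0,0,0,50,-2,0,0,0,0,0,50,-2.5,0,0,0,0,0,50,-3,0,0,0,0,0,50,-3.5,0,0,0,0,0,50,-4,0,0,0,0,0,50,-4,0,0,0,0,0,50,-4,0,0,0,0,0,50])

```text
time: 20.55
eef_pos: [0.5544, -0.2255, 0.0693]
tool_rot: [-3.138, 0.0, 2.916]
ft_force: [-3.7, -3.3, 8.3]
width: 0.698
finger_force: 66.7
```

Request:
drive_tool(increments=[-0.5,0,0,0,0,0,50,-1,0,0,0,0,0,50,-1.5,0,0,0,0,0,50,-2,0,0,0,0,0,50,-2.5,0,0,0,0,0,50,-3,0,0,0,0,0,50,-3,0,0,0,0,0,50,-3,0,0,0,0,0,50,-3,0,0,0,0,0,50,-3,0,0,0,0,0,50])

```text
time: 21.8
eef_pos: [0.5545, -0.2255, 0.0693]
tool_rot: [-3.14, -0.006, 2.916]
ft_force: [-10.1, -2.4, 14.1]
width: 0.697
finger_force: 67.3
```

```bash
python3 chk.py k3.png
```

```text
[ 554.5 -225.5   69.3] [-179.89   -0.32  167.08] [-10.1  -2.4  14.1] [0.05 1.73 0.33] 0.6968400489836833 21.8
scene 290 plate frame [29.   4.4] [107.6  61. ] 89.5 z [ 9.9 13.8 16.7]
top 86 plate frame [12.5 50.4] [23.5 26.3] 83.7 z [ 7.5 12.  15.5]
```

View pics/k3.png

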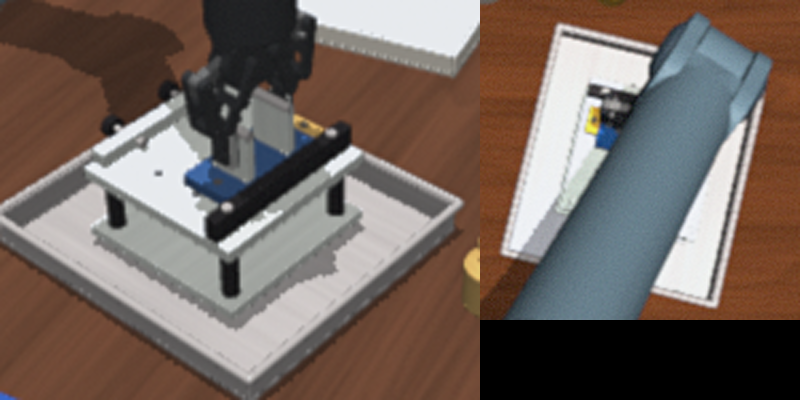

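The support is flush against the bar and the stop block, pushing about 9 N into the bar and 14–17 N down. There is a 0.3° lean, so I'm trimming the lean and the downward push.

Request:
drive_tool(increments=[0,0,-0.2,0,-0.1,0,50,0,0,-0.4,0,-0.2,0,50,0,0,-0.6,0,-0.3,0,50,0,0,-0.8,0,-0.4,0,50,0,0,-0.8,0,-0.4,0,50,0,0,-0.8,0,-0.4,0,50,0,0,-0.8,0,-0.4,0,50,0,0,-0.8,0,-0.4,0,50,0,0,-0.8,0,-0.4,0,50,0,0,-0.8,0,-0.4,0,50])

```text
time: 23.15
eef_pos: [0.5547, -0.2255, 0.0693]
tool_rot: [-3.139, 0.002, 2.916]
ft_force: [-6.7, -2.4, 9.9]
width: 0.696
finger_force: 66.8
```

Request:
drive_tool(increments=[-0.5,0,-0.2,0,0,0,50,-1,0,-0.4,0,0,0,50,-1.5,0,-0.5,0,-0.1,0,50,-1.8,0,-0.5,0,-0.1,0,50,-1.8,0,-0.5,0,-0.1,0,50,-1.8,0,-0.5,0,-0.1,0,50,-1.8,0,-0.5,0,-0.1,0,50,-1.8,0,-0.5,0,-0.1,0,50,-1.8,0,-0.5,0,-0.1,0,50,-1.8,0,-0.5,0,-0.1,0,50])

```text
time: 24.4
eef_pos: [0.5547, -0.2255, 0.0693]
tool_rot: [-3.139, 0.0, 2.916]
ft_force: [-10.2, -3.1, 9.7]
width: 0.696
finger_force: 66.7
```

Request:
drive_tool(increments=[0,0,0,0,0,0,50,0,0,0,0,0,0,50,0,0,0,0,0,0,50,0,0,0,0,0,0,50,0,0,0,0,0,0,50,0,0,0,0,0,0,50,0,0,0,0,0,0,50,0,0,0,0,0,0,50,0,0,0,0,0,0,50,0,0,0,0,0,0,50])

```text
time: 25.65
eef_pos: [0.5547, -0.2255, 0.0693]
tool_rot: [-3.139, 0.0, 2.916]
ft_force: [-9.4, -1.8, 10.1]
width: 0.696
finger_force: 66.7
```

```bash
python3 -c "
from cell import hand_in
print(hand_in())"
```

```text
the job is handed in; nothing more can be done
None
```

I handed the job in with the bend support flat in the corner, against the bar and the stop block. The gripper is still holding it, with about 9 N into the bar and 10–13 N down on the plate, after one missed first grasp that touched the rod tops at about 23 N without moving the support.

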